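# Stand the palette knife in the mug, leaning to the handle side

## Task

Take the blue-handled palette knife out of the knife block and lower it gently, blade down, to the bottom of the steel mug, so that it leans against the rim on the side of the mug's black handle and can be carried with it. Leave the other knife in the block and the mug standing where it is.

Things in the scene. Friction and masses are not known exactly. Their poses are not given: they have to be found in the camera images.
- blue_knife_center (a point): Centre of the blue-handled palette knife, straight, 200 mm long, 60 g. z runs from blade tip (100 mm along -z) to handle end (100 mm along +z). First 88 mm from the tip: blade, 2.5 mm thick (x), 18 mm wide (y), round tip; the rest: round handle, 16 mm diameter. It starts upright, blade hidden in a slot of the block, handle 98 to 210 mm above the worktop; draw it up 90 mm to free it
- blue_knife_end (a point): End of the blue handle, on the knife's axis, 200 mm from the blade tip; axes as for the centre
- steel_mug: Loose round steel mug, 0.45 kg. Origin at the centre of its underside, z up. Its black loop handle points along its +x (out to 69 mm from the axis, 25 to 99 mm high), within 75 degrees of pointing to the robot. Outside diameter 73 mm, height 115 mm, wall 2.5 mm, inside width 68 mm, floor 5 mm above the underside
- wood_knife: Other palette knife, same shape, dark brown handle, to be left in its slot. Origin at its blade tip, z up along the knife. The block is fixed, light wood, 46 x 212 mm, top 98 mm above the worktop, on a foot 66 x 228 mm; three slots 75 mm apart in a row along it, roughly one behind the other seen from the robot: the middle one empty, the two knives in the outer ones, either way round
There are look-alikes about, which are no part of the job. Of the things like the steel_mug, leave any that is pink, purple or yellow; of the rest the larger one is meant.

How it is judged:
By the outcome, as a careful person would: the job done as asked, in the order asked, and still so for the second after the job is handed in, with the robot touching nothing.
It also fails if it takes over 38 s, if anything falls off the work surface, if the arm or the gripper's body presses on something with over 40 N, if the wrist force passes 120 N, or if a joint passes its speed limit or range.

## Robot

A 6-joint arm with a two-finger parallel gripper is mounted at the origin on a cart in front of the work surface, level with it; the furniture and walls round the work are solid. World frame = base frame: x ahead of the robot, y to its left, z up, the work surface at z = 0. Lengths are in m, angles in degrees, forces in N, time in s.
With the tool pointing down it reaches from about 0.375 to 0.9 m from the base axis. Payload 3.1 kg.
Tool frame: the origin (TCP) lies midway between the tips of the shut fingers; the grasp point (between the pads) lies bot.pinch_z behind it (bot.pinch_z is the distance from the TCP to the grasp point, in m); z points along the fingers, y is the direction in which the jaws open and shut (so a half turn about z gives the same grasp; the last joint's range is limited). The gripper opens to 87 mm and grips with 3 to 60 N. Pads are 19 mm wide; open, the fingers measure 117 mm over their backs; the gripper's body (75 mm by 190 mm) begins 51 mm behind the grasp point.
Start: joints at [54.001, 30.224, 82.088, -0, 67.689, -10.227], TCP at [0.272, 0.563, 0.188] pointing down, gripper open.
Joint ranges: [-176.69, 176.69], [-43.24, 126.21], [12.49, 139.97], [-82, 262], [0, 151.66], [-163.58, 163.58]. Speed limits (degrees/s): [159.86, 159.86, 180, 180, 180, 180].

## Interface

Orientations are given as a 3x3 rotation matrix whose columns are the frame's x, y, z axes.
In Python, from rig import bot gives the robot as it stands.
- The arm moves only by the tool apply_moves, never from a script. Its argument "motion" is text: rows parted by semicolons, each of 7 numbers parted by spaces: the shift along the tool's x, y, z in m, then the turn, a rotation vector about the tool's x, y, z in degrees, then the finger opening in m, from 0 to 0.087. A call has exactly 8 rows; each row is the pose to reach, as a shift and turn from the pose commanded when the call began, along the tool's axes at that moment; what a row does not reach only later rows make up. A row lasts 1/8 s, in which the tool goes at most 62.5 mm and 10.7 degrees, less where a joint would pass 70% of its speed; a pose out of reach is approached as far as the arm can. A call with a gripper value outside its range is refused whole. The fingers move at their own pace and stop on an object; the grip force is fixed at half the most. Time passes only in rows, so rows that repeat a pose let the fingers close, or fill a call up. It gives the time, the measured TCP pose, the force and the opening at its end, in the units of the state.
- bot.read_state(): the state, without advancing time (a new reading comes with each control period).
- bot.capture(name): name is "side" or "top" or "wrist"; returns the picture (400x640x3 uint8, red, green, blue); there is no depth.
- bot.get_calibration(name): a dict with "fx", "fy", "cx", "cy" (pixels), "rvec" (rotation vector, rad) and "tvec" (3), from world to camera coordinates, as OpenCV has them. Camera axes: x right, y down, z forward; pixel columns grow to the right and rows downward; lengths in m; the calibration is good to about 2 mm. A picture is of the moment at which its call begins: read the wrist's pose just before it. get_calibration takes no time and is no camera call; for the wrist camera it gives the pose at the moment of the call.
- bot.hand_in(): hands the job in, once; it reports no verdict.
Trained networks look in the newest picture that a camera, given by its name, has taken for a name from the list of things; names that differ only in an ending like _2 or _b are one class to them, and where a whole thing is asked for, a point or a joint stands for the part that bears it (a point fixed in the world has none). Each returns a list of dicts, best first, with "p" (0 to 1); they miss things now and then, are a little off and sometimes report something else, mostly with a low value. They report only what shows in the picture. A call takes as long as a camera call. They do not tell look-alikes from the thing itself.
- bot.find_in(name, camera): "point" ([x, y, z] in m, in world coordinates, good to about 4 mm: the middle of the surface that is visible of it).
The state is a dict: "time_s": time; "joint_positions": joint angles; "qvel": joint speeds; "tau": joint torques, N m; "position": TCP position; "tcp_rot": TCP orientation; "force": force on the tool from outside, world axes, zero at the start; "moment": the same for the moment, N m; "opening": opening from 0.0 (shut) to 1.0 (fully open).
Only numpy, scipy, OpenCV 4.12 (cv2) and the standard library are available. Lean on these libraries where they do the work, as an engineer would, in place of code of your own. Each camera call takes 0.05 s, during which the arm holds its last target.

## Working session

There is one attempt and no reset: what is moved stays moved. The work goes in short steps, Python scripts to look and compute and a tool call to move; the robot and the scene stay as the last step left them, time stands still between calls to the robot, and variables do not carry over. Pictures are saved under pics/ and viewed, and the job is handed in when it is done.

Besides the shell and the picture viewer there is one more tool, called after ">>>" by a JSON object that holds its "fn" and its "kwargs", one argument or row to a line. apply_moves: Moves the arm, as the interface text tells. Its arguments: {"type":"object","properties":{"motion":{"type":"string"}},"required":["motion"]}

```bash
ls; mkdir -p pics; python3 - <<'E'
from rig import bot
import cv2
s=bot.read_state(); print({k:s[k] for k in ("time_s","position","tcp_rot","opening","force")}, bot.pinch_z)
for c in ("side","top","wrist"):
    im=bot.capture(c); cv2.imwrite(f"pics/{c}0.png",im[:,:,::-1])
    k=bot.get_calibration(c)
    R=cv2.Rodrigues(k["rvec"])[0] if 0 else None
    print(c,k)
    for n in ("steel_mug","blue_knife_end","blue_knife_center","wood_knife"):
        try: print(n,bot.find_in(n,c))
        except Exception as e: print(n,e)
print(bot.read_state()["time_s"])
E
```

```text
pics
{'time_s': 0.0, 'position': array([0.27123871, 0.56218392, 0.18717368]), 'tcp_rot': array([[-9.00525453e-01,  4.34801434e-01, -1.27336769e-03],
       [ 4.34803125e-01,  9.00523847e-01, -1.74444564e-03],
       [ 3.88210508e-04, -2.12458196e-03, -9.99997668e-01]]), 'opening': 0.9997967466085026, 'force': array([0.60173933, 0.01144778, 0.1436817 ])} 0.0187
side {'fx': 397.98072637652933, 'fy': 397.98072637652933, 'cx': 316.9732170958232, 'cy': 201.57228229930587, 'rvec': array([ 0.0309054 ,  2.69208961, -1.54674459]), 'tvec': array([0.5578416 , 0.19646828, 1.11296978])}
steel_mug [{'point': [0.5992, -0.1712, 0.0786], 'p': 0.83}, {'point': [0.566, -0.0611, 0.058], 'p': 0.81}, {'point': [0.471, -0.1652, 0.061], 'p': 0.7}, {'point': [0.4327, -0.325, 0.08], 'p': 0.59}, {'point': [0.5889, -0.3719, 0.0884], 'p': 0.57}]
blue_knife_end [{'point': [0.5132, 0.0659, 0.1587], 'p': 0.83}]
blue_knife_center [{'point': [0.5087, 0.0642, 0.1553], 'p': 0.56}]
wood_knife [{'point': [0.6596, 0.0634, 0.1594], 'p': 0.59}, {'point': [0.5111, 0.0615, 0.1569], 'p': 0.23}]
top {'fx': 466.8622421031444, 'f
[... 221 characters left out ...]
7, 0.0574], 'p': 0.93}, {'point': [0.4797, -0.1848, 0.0029], 'p': 0.89}, {'point': [0.5982, -0.2098, 0.0365], 'p': 0.75}, {'point': [0.5678, -0.0685, 0.0177], 'p': 0.6}, {'point': [0.4296, -0.3632, 0.038], 'p': 0.59}]
blue_knife_end [{'point': [0.5082, 0.0536, 0.1865], 'p': 0.55}]
blue_knife_center [{'point': [0.5072, 0.0569, 0.1883], 'p': 0.56}]
wood_knife [{'point': [0.6587, 0.0565, 0.1764], 'p': 0.6}]
wrist {'fx': 285.93068160708805, 'fy': 285.93068160708805, 'cx': 318.0549734754414, 'cy': 198.52558235879602, 'rvec': array([-2.47641798, -1.55541719, -0.19453005]), 'tvec': array([-0.62482664, -0.02918287,  0.389094  ])}
steel_mug []
blue_knife_end []
blue_knife_center []
wood_knife []
0.75
```

View pics/side0.png

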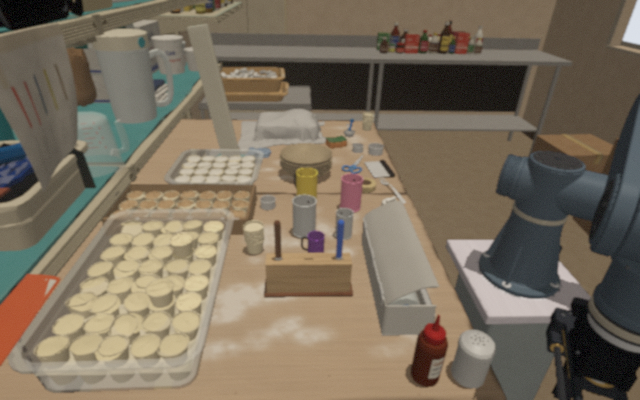

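View pics/top0.png

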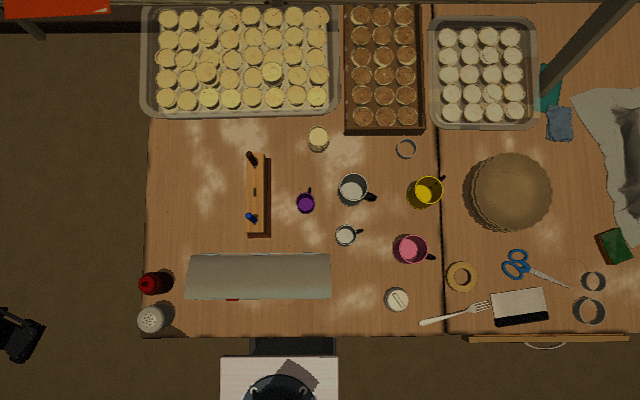

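```bash
cat > h.py <<'E'
import numpy as np, cv2
from rig import bot
def cam(n):
    k=bot.get_calibration(n); R=cv2.Rodrigues(np.array(k["rvec"]))[0]; t=np.array(k["tvec"]).ravel()
    return k,R,t
def proj(C,P):
    k,R,t=C; p=(R@np.atleast_2d(P).T).T+t
    return np.c_[k["fx"]*p[:,0]/p[:,2]+k["cx"],k["fy"]*p[:,1]/p[:,2]+k["cy"]]
def back(C,uv,z):
    k,R,t=C; d=R.T@np.array([(uv[0]-k["cx"])/k["fx"],(uv[1]-k["cy"])/k["fy"],1]); c=-R.T@t
    return c+d*(z-c[2])/d[2]
def ray(C,uv):
    k,R,t=C; d=R.T@np.array([(uv[0]-k["cx"])/k["fx"],(uv[1]-k["cy"])/k["fy"],1]); return -R.T@t,d/np.linalg.norm(d)
E
python3 - <<'E'
import cv2
from h import *
t=cv2.imread("pics/top0.png");s=cv2.imread("pics/side0.png")
cv2.imwrite("pics/top0z.png",cv2.resize(t[140:260,230:390],None,fx=5,fy=5,interpolation=cv2.INTER_CUBIC))
cv2.imwrite("pics/side0z.png",cv2.resize(s[170:310,240:400],None,fx=4,fy=4,interpolation=cv2.INTER_CUBIC))
C=cam("top");print(back(C,(352,190),0.115),back(C,(250,216.5),.21),back(C,(251,157),.21))
print(proj(C,[[.5,0.06,.21],[.6,.06,.21]]))
E
```

```text
[ 0.58544992 -0.19736387  0.115     ] [0.50757089 0.05199949 0.21      ] [0.65159746 0.05131696 0.21      ]
[[246.57418634 219.71079381]
 [247.11559329 178.10604008]]
```

View pics/top0z.png

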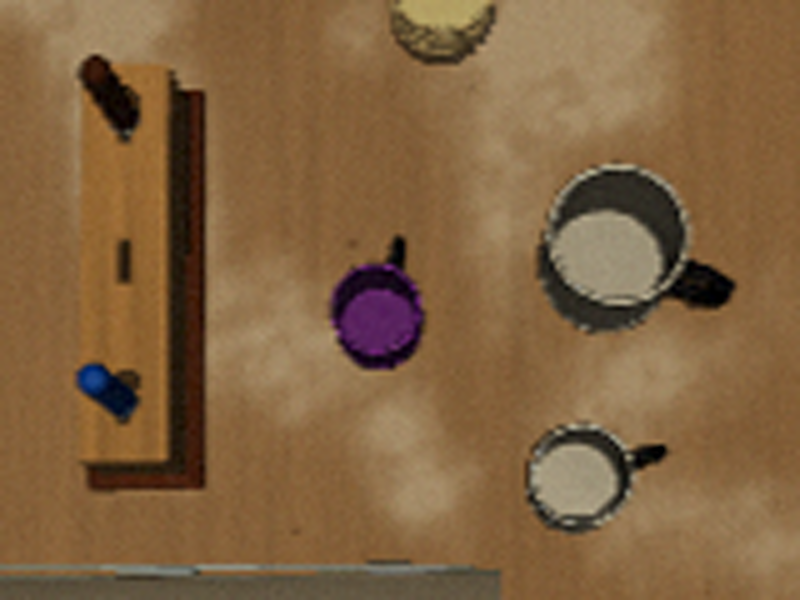

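View pics/side0z.png

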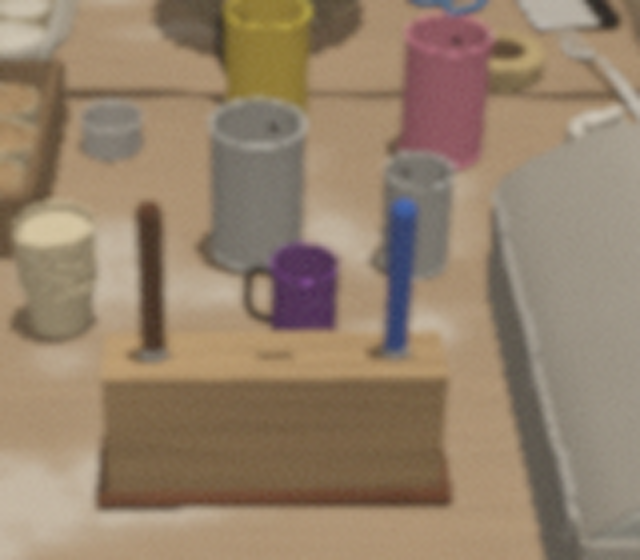

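```bash
cat > fit.py <<'E'
from h import *
from scipy.optimize import least_squares
T=cam("top");S=cam("side")
# mug rim in top: edges in zoom coordinates
z=lambda u,v,f,ou,ov:((u+.5)/f-.5+ou,(v+.5)/f-.5+ov)
th=np.linspace(0,2*np.pi,60)
def circ(c,r,h): return np.c_[c[0]+r*np.cos(th),c[1]+r*np.sin(th),0*th+h]
def res(p):
    out=[]
    q=proj(T,circ(p,.0365,.115)); out+= [q[:,0].min()-z(549,0,5,230,140)[0],q[:,0].max()-z(688,0,5,230,140)[0],q[:,1].min()-z(0,165,5,230,140)[1],q[:,1].max()-z(0,308,5,230,140)[1]]
    q=proj(S,circ(p,.0365,.115)); out+=[q[:,0].min()-z(209,0,4,240,170)[0],q[:,0].max()-z(307,0,4,240,170)[0],q[:,1].min()-z(0,98,4,240,170)[1]]
    return out
r=least_squares(res,[.585,-.197]); print("mug",r.x,np.round(r.fun,2))
m=r.x
# knives: rays of end centers
def tri(a,b):
    o1,d1=ray(T,a);o2,d2=ray(S,b)
    A=np.c_[d1,-d2]; l=np.linalg.lstsq(A,o2-o1,rcond=None)[0]
    return (o1+l[0]*d1+o2+l[1]*d2)/2, np.linalg.norm(o1+l[0]*d1-o2-l[1]*d2)
print("blue end",tri(z(92,379,5,230,140),z(404,207,4,240,170)))
print("blue foot",tri(z(128,408,5,230,140),z(396,353,4,240,170)))
print("top z=.21", back(T,z(92,379,5,230,140),.21), "slot z=.098 side",back(S,z(396,353,4,240,170),.098))
print("empty slot",back(T,z(124,261,5,230,140),.098),back(S,z(272,355,4,240,170),.098))
t=cv2.imread("pics/top0.png");s=cv2.imread("pics/side0.png")
def draw(im,C,f,ou,ov,h,w,name):
    o=cv2.resize(im[ov:ov+h,ou:ou+w],None,fx=f,fy=f,interpolation=cv2.INTER_CUBIC)
    def pl(P,col):
        q=proj(C,P); q=((q-[ou,ov]+.5)*f-.5); cv2.polylines(o,[np.round(q).astype(int)],False,col,1)
    for hh in (0,.115): pl(circ(m,.0365,hh),(0,255,0))
    for a,col in ((-100,(0,0,255)),(-115,(0,255,255)),(-130,(255,255,0))):
        a=np.radians(a);e=np.array([np.cos(a),np.sin(a)])
        pl(np.array([[*(m+e*.0365),.099],[*(m+e*.069),.099],[*(m+e*.069),.025],[*(m+e*.0365),.025]]),col)
    cv2.imwrite(name,o)
draw(t,T,8,320,160,60,80,"pics/topov.png");draw(s,S,8,270,180,70,80,"pics/sideov.png")
print("lid", back(T,(260,254),0),back(T,(260,254),.1),back(T,(190,298),0))
E
python3 fit.py
```

```text
mug [ 0.59320494 -0.20086073] [-0.17  0.18  0.62 -0.24 -0.04 -0.39  0.03]
blue end (array([0.50985594, 0.05742861, 0.20642534]), np.float64(0.0015862793641607184))
blue foot (array([0.50815343, 0.05502332, 0.09579712]), np.float64(3.0559369239640914e-05))
top z=.21 [0.51022518 0.05676071 0.21      ] slot z=.098 side [0.50847803 0.05781552 0.098     ]
empty slot [0.58549758 0.05763448 0.098     ] [0.58580438 0.05919377 0.098     ]
lid [0.42615241 0.05362803 0.        ] [0.42280182 0.04121169 0.1       ] [0.30709339 0.24515123 0.        ]
```

```bash
ls pics
```

```text
side0.png
side0z.png
sideov.png
top0.png
top0z.png
topov.png
wrist0.png
```

View pics/topov.png

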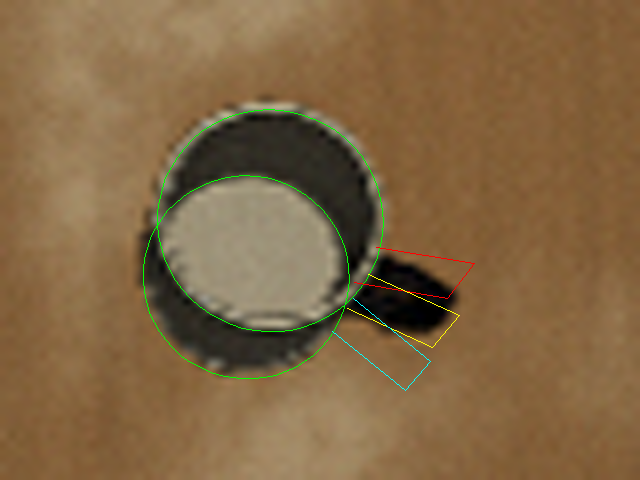

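View pics/sideov.png

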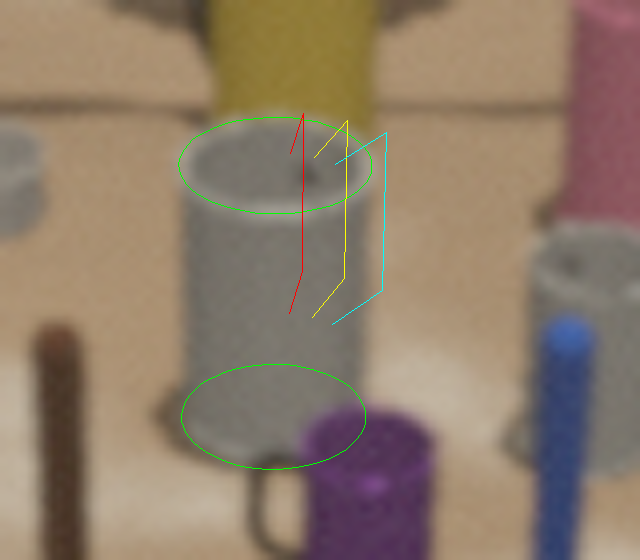

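```bash
cat >> fit.py <<'E'
print("---")
for a,b in (((330,254),(366,215)),((330,298),(398,204)),((187,254),(385,308)),((187,298),(428,293))): print(tri(a,b))
s=bot.read_state();print(s["position"],s["tcp_rot"].round(4))
E
python3 fit.py | sed -n '/---/,$p'
python3 -c "
import cv2;s=cv2.imread('pics/side0.png');cv2.imwrite('pics/lid.png',cv2.resize(s[180:340,340:460],None,fx=5,fy=5)[:600])"
```

```text
---
(array([ 0.41683062, -0.13791823,  0.101874  ]), np.float64(0.009249935491159444))
(array([ 0.31715752, -0.13804864,  0.13798527]), np.float64(0.009919773602597092))
(array([0.42397563, 0.22956856, 0.09845315]), np.float64(0.000682350422273919))
(array([0.32256611, 0.2157702 , 0.12591458]), np.float64(0.017077187295459557))
[0.27168254 0.56283331 0.18817623] [[-0.9005  0.4348 -0.    ]
 [ 0.4348  0.9005  0.    ]
 [ 0.      0.     -1.    ]]
```

View pics/lid.png

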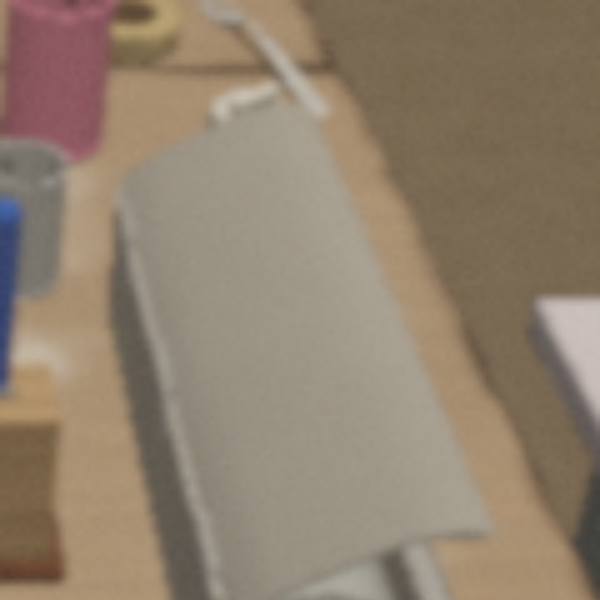

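>>> {"fn": "apply_moves", "kwargs": {
  "motion": "0 0 -0.03 0 0 0 0.06; -0.03 -0.025 -0.07 0 0 8 0.06; -0.077 -0.063 -0.08 0 0 18 0.06; -0.124 -0.101 -0.08 0 0 28 0.06; -0.171 -0.139 -0.08 0 0 38 0.06; -0.218 -0.177 -0.08 0 0 48 0.06; -0.265 -0.215 -0.08 0 0 56 0.06; -0.312 -0.253 -0.08 0 0 64.2 0.06"
}}

```text
time_s: 1.75
position: [0.4434, 0.1976, 0.2685]
tcp_rot: [[0.004, 1.0, 0.001], [1.0, -0.004, 0.0], [0.0, 0.001, -1.0]]
force: [1.1, -0.0, 0.3]
opening: 0.687
```

```bash
cat >> h.py <<'E'
def st():
    s=bot.read_state(); print("t",round(s["time_s"],2),"p",s["position"].round(4),"\n",s["tcp_rot"].round(3),"F",s["force"].round(1),"op",round(s["opening"],3),"q",np.round(s["joint_positions"],1)); return s
def to(P):
    s=st(); print("tool shift",(s["tcp_rot"].T@(np.array(P)-s["position"])).round(4))
E
python3 -c "
from h import *
to([.509,.057,.262])"
```

```text
t 1.75 p [0.4434 0.1976 0.2685] 
 [[ 0.004  1.     0.001]
 [ 1.    -0.004  0.   ]
 [ 0.     0.001 -1.   ]] F [ 1.1 -0.   0.3] op 0.687 q [10.8 13.8 95.5  0.  70.7 11. ]
tool shift [-0.1403  0.0662  0.0066]
```

>>> {"fn": "apply_moves", "kwargs": {
  "motion": "-0.045 0.021 0.003 0 0 0 0.06; -0.095 0.045 0.006 0 0 0 0.06; -0.125 0.06 0.006 0 0 0 0.06; -0.14 0.066 0.006 0 0 0 0.06; -0.14 0.066 0.006 0 0 0 0.06; -0.14 0.066 0.006 0 0 0 0.06; -0.14 0.066 0.006 0 0 0 0.06; -0.14 0.066 0.006 0 0 0 0.06"
}}

```text
time_s: 2.75
position: [0.5084, 0.0603, 0.2623]
tcp_rot: [[-0.002, 1.0, 0.0], [1.0, 0.002, 0.0], [0.0, 0.0, -1.0]]
force: [0.9, 0.3, -0.5]
opening: 0.693
```

```bash
python3 -c "
from h import *
to([.509,.057,.262])
W=cam('wrist'); im=bot.capture('wrist'); cv2.imwrite('pics/w1.png',im[:,:,::-1])
print('cam',-W[1].T@W[2],W[1][2]); print(bot.find_in('blue_knife_end','wrist'))
print(proj(W,[[.509,.057,.21],[.509,.057,.098],[.585,.0575,.098],[.585,.0575,.098]]))
"
```

```text
t 2.75 p [0.5084 0.0603 0.2623] 
 [[-0.002  1.     0.   ]
 [ 1.     0.002  0.   ]
 [ 0.     0.    -1.   ]] F [ 0.9  0.3 -0.5] op 0.693 q [-5.8 16.5 92.6  0.  70.9 -5.9]
tool shift [-0.0033  0.0006  0.0003]
cam [0.50744741 0.12764148 0.45835018] [ 1.53558724e-04 -2.46715008e-01 -9.69088067e-01]
[{'point': [0.5122, 0.061, 0.198], 'p': 0.83}]
[[319.70983024 206.49093991]
 [319.26438291 182.58357412]
 [378.5536283  182.35876786]
 [378.5536283  182.35876786]]
```

View pics/w1.png

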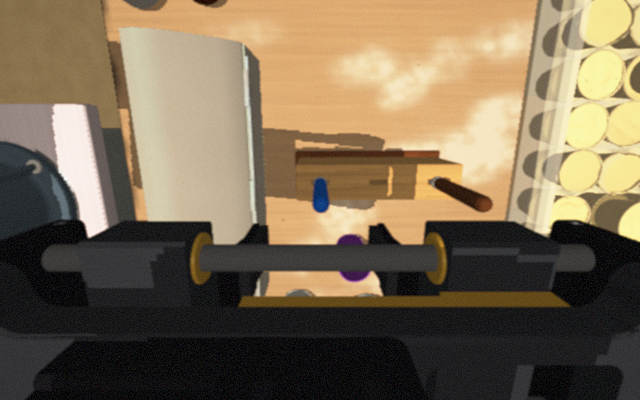

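>>> {"fn": "apply_moves", "kwargs": {
  "motion": "-0.003 0.001 0.02 0 0 0 0.06; -0.003 0.001 0.05 0 0 0 0.06; -0.003 0.001 0.08 0 0 0 0.06; -0.003 0.001 0.1 0 0 0 0.06; -0.003 0.001 0.109 0 0 0 0.06; -0.003 0.001 0.109 0 0 0 0.06; -0.003 0.001 0.109 0 0 0 0; -0.003 0.001 0.109 0 0 0 0"
}}

```text
time_s: 3.85
position: [0.5104, 0.0563, 0.154]
tcp_rot: [[-0.001, 1.0, 0.002], [1.0, 0.001, -0.0], [-0.0, 0.002, -1.0]]
force: [0.6, -0.5, -0.4]
opening: 0.547
```

>>> {"fn": "apply_moves", "kwargs": {
  "motion": "0 0 0 0 0 0 0; 0 0 0 0 0 0 0; 0 0 0 0 0 0 0; 0 0 0 0 0 0 0; 0 0 -0.003 0 0 0 0; 0 0 -0.01 0 0 0 0; 0 0 -0.02 0 0 0 0; 0 0 -0.03 0 0 0 0"
}}

```text
time_s: 4.85
position: [0.5099, 0.0564, 0.1841]
tcp_rot: [[-0.0, 1.0, 0.001], [1.0, 0.0, -0.0], [-0.0, 0.001, -1.0]]
force: [0.3, -0.4, -0.9]
opening: 0.178
```

```bash
python3 -c "
from h import *
st()
W=cam('wrist'); im=bot.capture('wrist'); cv2.imwrite('pics/w2.png',im[:,:,::-1]); im=bot.capture('side'); cv2.imwrite('pics/s2.png',cv2.resize(im[150:310,240:400,::-1],None,fx=3.7,fy=3.7))
"
```

```text
t 4.85 p [0.5099 0.0564 0.1841] 
 [[-0.     1.     0.001]
 [ 1.     0.    -0.   ]
 [-0.     0.001 -1.   ]] F [ 0.3 -0.4 -0.9] op 0.178 q [-6.2 21.9 98.3 -0.  59.8 -6.2]
```

View pics/s2.png

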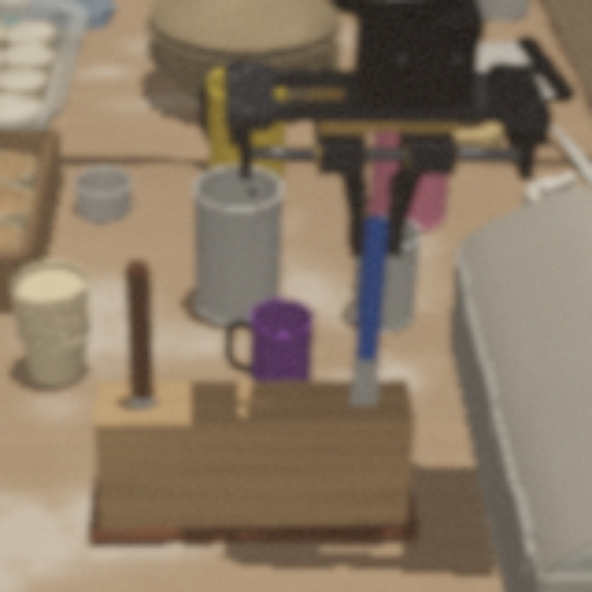

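View pics/w2.png

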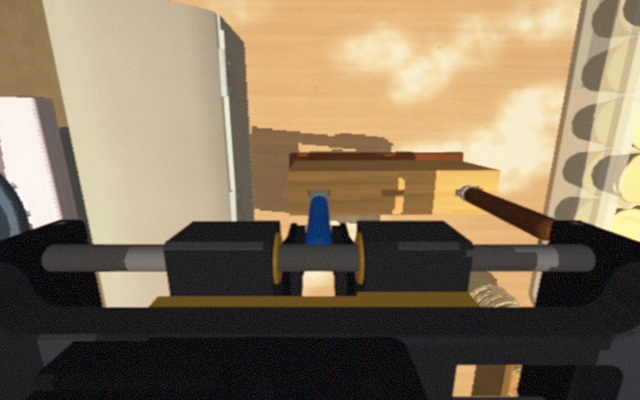

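```bash
cat > plan.py <<'E'
from h import *
from scipy.spatial.transform import Rotation as Rn
L=.1435
def pose(m,ang,th,u0,back,zt=.008,lat=0):
    a=np.radians(ang);e=np.array([np.cos(a),np.sin(a),0]);y=np.array([-e[1],e[0],0]);t=np.radians(th)
    z=-(np.sin(t)*e+np.cos(t)*np.array([0,0,1])); x=np.cross(y,z)
    tip=np.array([m[0],m[1],zt])+u0*e+lat*y
    return tip-z*(L+back),np.c_[x,y,z]
def rel(P,R):
    s=st(); R0=s["tcp_rot"]; d=R0.T@(P-s["position"]); rv=np.degrees(Rn.from_matrix(R0.T@R).as_rotvec())
    print("target",P.round(4),"shift",d.round(4),"rot",rv.round(2),"|",np.linalg.norm(rv).round(1),np.linalg.norm(d).round(3)); 
E
python3 -c "
from plan import *
P,R=pose((.593,-.2),-111,23,-.024,.14); rel(P,R); print(R.round(3))
P0=np.array([*P[:2],.30]); rel(P0,R)
"
```

```text
t 4.95 p [0.5109 0.0563 0.1848] 
 [[-0.001  1.     0.003]
 [ 1.     0.001 -0.   ]
 [-0.     0.003 -1.   ]] F [ 0.6  0.  -0.2] op 0.174 q [-6.2 21.9 98.2  0.  59.7 -6.2]
target [ 0.5619 -0.281   0.269 ] shift [-0.3374  0.0511 -0.0839] rot [-4.03 22.72 20.79] | 31.1 0.351
[[ 0.33   0.934  0.14 ]
 [ 0.859 -0.358  0.365]
 [ 0.391  0.    -0.921]]
t 4.95 p [0.5109 0.0563 0.1848] 
 [[-0.001  1.     0.003]
 [ 1.     0.001 -0.   ]
 [-0.     0.003 -1.   ]] F [ 0.6  0.  -0.2] op 0.174 q [-6.2 21.9 98.2  0.  59.7 -6.2]
target [ 0.5619 -0.281   0.3   ] shift [-0.3374  0.0512 -0.1149] rot [-4.03 22.72 20.79] | 31.1 0.36
```

>>> {"fn": "apply_moves", "kwargs": {
  "motion": "0 0 -0.02 0 0 0 0; 0 0 -0.045 0 0 0 0; 0 0 -0.075 0 0 0 0; 0 0 -0.1 0 0 0 0; -0.02 0.003 -0.117 0 0 0 0; -0.06 0.009 -0.118 0 0 0 0; -0.105 0.016 -0.118 0 0 0 0; -0.15 0.022 -0.118 0 0 0 0"
}}

```text
time_s: 5.95
position: [0.5318, -0.0947, 0.3012]
tcp_rot: [[-0.001, 1.0, 0.0], [1.0, 0.001, 0.0], [0.0, 0.0, -1.0]]
force: [0.5, -0.2, -0.2]
opening: 0.174
```

```bash
python3 -c "
from plan import *
P,R=pose((.593,-.2),-111,23,-.024,.15); rel(P,R)
im=bot.capture('side'); cv2.imwrite('pics/s3.png',cv2.resize(im[100:310,240:400,::-1],None,fx=2.8,fy=2.8))
"
```

```text
t 5.95 p [ 0.5318 -0.0947  0.3012] 
 [[-0.001  1.     0.   ]
 [ 1.     0.001  0.   ]
 [ 0.     0.    -1.   ]] F [ 0.5 -0.2 -0.2] op 0.174 q [-22.   16.9  85.6   0.   77.6 -22. ]
target [ 0.5605 -0.2847  0.2782] shift [-0.1899  0.0285  0.0231] rot [-4.21 22.73 20.77] | 31.1 0.193
```

View pics/s3.png

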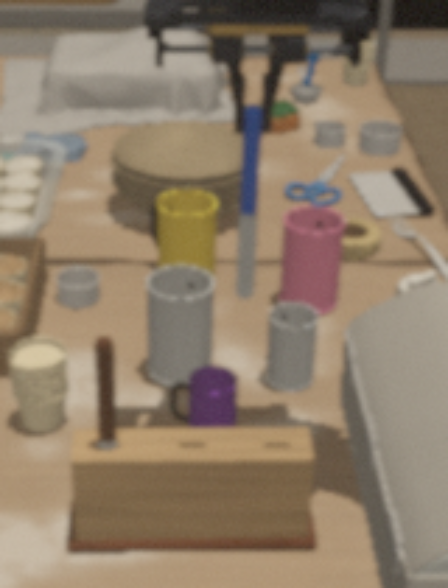

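>>> {"fn": "apply_moves", "kwargs": {
  "motion": "-0.035 0.005 0 0 0 2 0; -0.08 0.012 0 -1 5 7 0; -0.125 0.019 0 -2 12 12 0; -0.16 0.024 0 -3 18 17 0; -0.18 0.027 0 -4 22 20.5 0; -0.19 0.0285 0.01 -4.2 22.7 20.8 0; -0.19 0.0285 0.023 -4.2 22.7 20.8 0; -0.19 0.0285 0.023 -4.2 22.7 20.8 0"
}}

```text
time_s: 7.0
position: [0.5598, -0.2809, 0.2767]
tcp_rot: [[0.33, 0.934, 0.136], [0.859, -0.357, 0.367], [0.391, -0.004, -0.92]]
force: [0.1, 0.4, -2.0]
opening: 0.176
```

```bash
python3 -c "
from plan import *
P,R=pose((.593,-.2),-111,23,-.024,.15); rel(P,R)
for n in ('side','top','wrist'):
    im=bot.capture(n); cv2.imwrite(f'pics/{n}4.png',im[:,:,::-1])
    if n=='wrist': print(bot.find_in('steel_mug',n))
s=bot.read_state(); tip=s['position']+s['tcp_rot'][:,2]*L; print('tip',tip,'end',tip-.2*s['tcp_rot'][:,2],[proj(cam(n),tip) for n in ('side','top','wrist')])
im=cv2.imread('pics/side4.png'); cv2.imwrite('pics/s4.png',cv2.resize(im[110:260,240:400],None,fx=4,fy=4,interpolation=cv2.INTER_CUBIC))
"
```

```text
t 7.0 p [ 0.5598 -0.2809  0.2767] 
 [[ 0.33   0.934  0.136]
 [ 0.859 -0.357  0.367]
 [ 0.391 -0.004 -0.92 ]] F [ 0.1  0.4 -2. ] op 0.176 q [-48.1  29.3  73.4  20.3  88.6 -29.7]
target [ 0.5605 -0.2847  0.2782] shift [-0.0024  0.002  -0.0027] rot [-0.26 -0.04  0.  ] | 0.3 0.004
[{'point': [0.5646, -0.0739, 0.0457], 'p': 0.96}, {'point': [0.4709, -0.1791, 0.0493], 'p': 0.74}, {'point': [0.6012, -0.1868, 0.0558], 'p': 0.71}]
tip [ 0.58099407 -0.23018082  0.14676579] end [ 0.55304886 -0.30289794  0.33097026] [array([[307.91793804, 186.21415001]]), array([[365.94464584, 189.5221495 ]]), array([[318.91697781, 182.76074053]])]
```

View pics/s4.png

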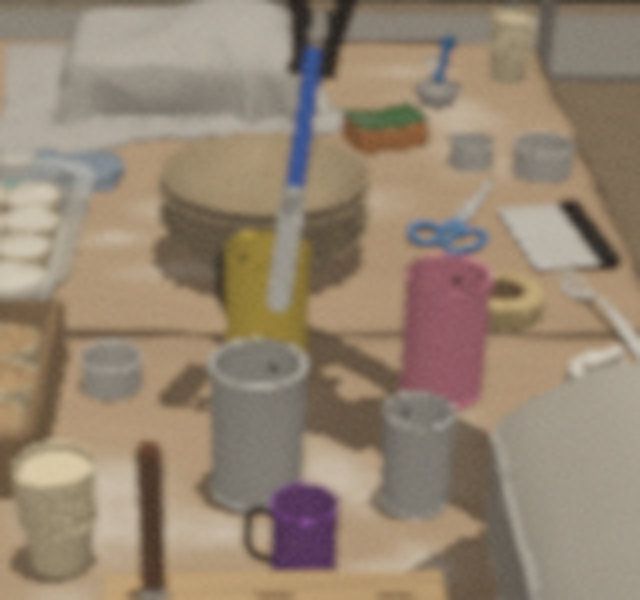

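View pics/wrist4.png

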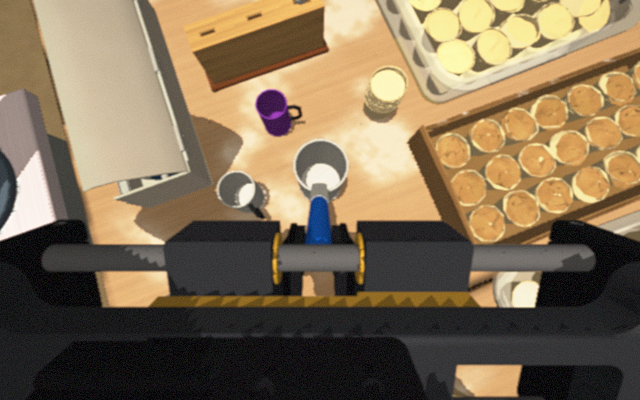

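View pics/top4.png

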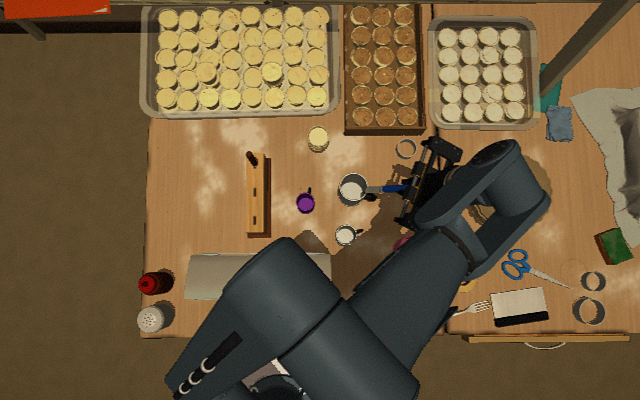

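```bash
cat > ov.py <<'E'
from plan import *
def ov(n,fn,out,box,f,m,ang,tip=None,axis=None):
    im=cv2.imread(fn);C=cam(n);u0,v0,w,h=box
    o=cv2.resize(im[v0:v0+h,u0:u0+w],None,fx=f,fy=f,interpolation=cv2.INTER_CUBIC)
    th=np.linspace(0,2*np.pi,60)
    def pl(P,col): cv2.polylines(o,[np.round((proj(C,P)-[u0,v0]+.5)*f-.5).astype(int)],False,col,1)
    for h_,r in ((0,.0365),(.115,.0365),(.115,.034),(.005,.034)): pl(np.c_[m[0]+r*np.cos(th),m[1]+r*np.sin(th),0*th+h_],(0,255,0))
    a=np.radians(ang);e=np.array([np.cos(a),np.sin(a)])
    pl(np.array([[*(m+e*.0365),.099],[*(m+e*.069),.099],[*(m+e*.069),.025],[*(m+e*.0365),.025]]),(0,255,255))
    if tip is not None: pl(np.array([tip,tip-.2*axis]),(0,0,255))
    cv2.imwrite(out,o)
if __name__=="__main__":
    s=bot.read_state(); a=s['tcp_rot'][:,2]; tip=s['position']+a*L
    m=np.array([.593,-.2])
    ov('side','pics/side4.png','pics/o_s.png',(285,170,60,80),7,m,-111,tip,a)
    ov('top','pics/top4.png','pics/o_t.png',(325,160,80,60),8,m,-111,tip,a)
    ov('wrist','pics/wrist4.png','pics/o_w.png',(280,130,80,70),8,m,-111,tip,a)
E
python3 ov.py
```

```text
(no output)
```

View pics/o_s.png

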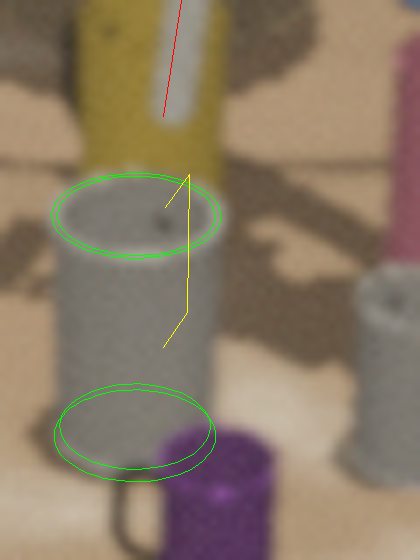

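View pics/o_t.png

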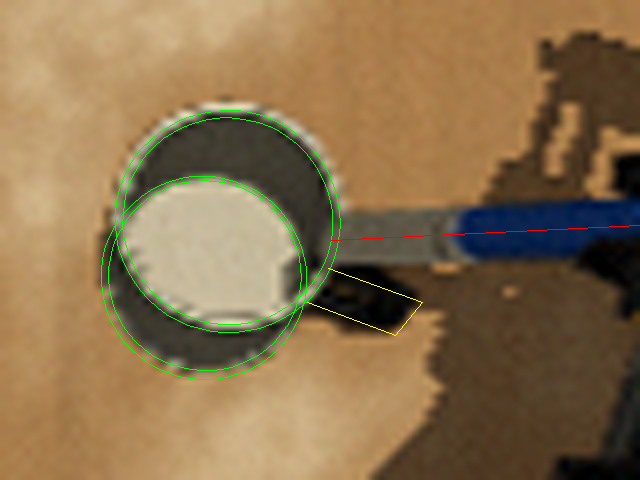

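View pics/o_w.png

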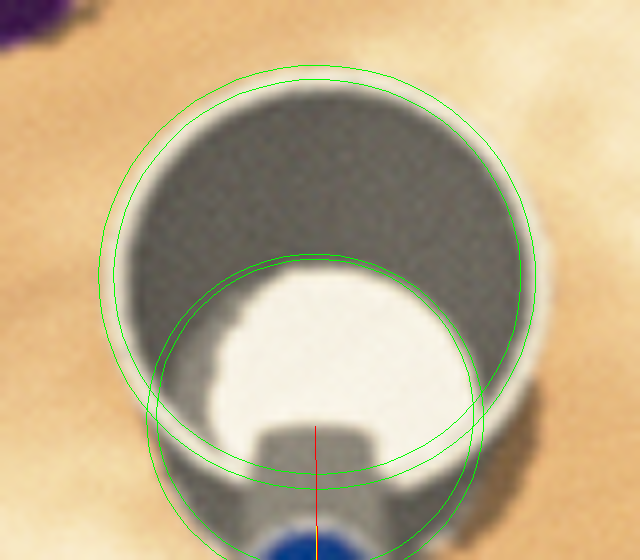

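```bash
python3 -c "
from plan import *
P,R=pose((.593,-.2),-111,23,-.024,.0,lat=.0025); rel(P,R)
P,R=pose((.593,-.2),-111,23,-.024,.150,lat=.0025); rel(P,R)
"
```

```text
t 7.2 p [ 0.5609 -0.2824  0.2789] 
 [[ 0.329  0.934  0.14 ]
 [ 0.86  -0.357  0.364]
 [ 0.39   0.001 -0.921]] F [-0.1 -0.  -0.8] op 0.175 q [-48.1  29.2  73.2  20.3  88.6 -29.6]
target [ 0.5838 -0.2308  0.1401] shift [-0.0022  0.0029  0.1498] rot [0.01 0.08 0.08] | 0.1 0.15
t 7.2 p [ 0.5609 -0.2824  0.2789] 
 [[ 0.329  0.934  0.14 ]
 [ 0.86  -0.357  0.364]
 [ 0.39   0.001 -0.921]] F [-0.1 -0.  -0.8] op 0.175 q [-48.1  29.2  73.2  20.3  88.6 -29.6]
target [ 0.5628 -0.2856  0.2782] shift [-0.0024  0.0029 -0.0002] rot [0.01 0.08 0.08] | 0.1 0.004
```

>>> {"fn": "apply_moves", "kwargs": {
  "motion": "-0.002 0.003 0.005 0 0 0 0; -0.002 0.003 0.02 0 0 0 0; -0.002 0.003 0.04 0 0 0 0; -0.002 0.003 0.06 0 0 0 0; -0.002 0.003 0.08 0 0 0 0; -0.002 0.003 0.1 0 0 0 0; -0.002 0.003 0.115 0 0 0 0; -0.002 0.003 0.12 0 0 0 0"
}}

```text
time_s: 8.2
position: [0.5788, -0.2417, 0.1655]
tcp_rot: [[0.331, 0.933, 0.138], [0.859, -0.359, 0.366], [0.391, -0.003, -0.92]]
force: [-0.9, -0.2, -0.3]
opening: 0.175
```

```bash
cat > look.py <<'E'
import sys
from ov import *
k=sys.argv[1]
s=st(); a=s['tcp_rot'][:,2]; tip=s['position']+a*L; print("tip",tip.round(4))
for n in ('side','top','wrist'):
    cv2.imwrite(f'pics/{n}{k}.png',bot.capture(n)[:,:,::-1])
m=np.array([.594,-.201])
ov('side',f'pics/side{k}.png','pics/a.png',(285,150,60,100),5,m,-111,tip,a)
ov('top',f'pics/top{k}.png','pics/b.png',(325,155,80,65),7,m,-111,tip,a)
ov('wrist',f'pics/wrist{k}.png','pics/c.png',(280,110,80,80),6,m,-111)
A=[cv2.imread(f'pics/{x}.png') for x in 'abc']; H=300
A=[cv2.resize(x,(int(x.shape[1]*H/x.shape[0]),H)) if 0 else x for x in A]
h=max(x.shape[0] for x in A); o=np.hstack([cv2.copyMakeBorder(x,0,h-x.shape[0],0,4,0) for x in A]); 
f=min(1,800/o.shape[1]); cv2.imwrite(f'pics/m{k}.png',cv2.resize(o,None,fx=f,fy=f,interpolation=cv2.INTER_AREA))
E
python3 look.py 5
```

```text
t 8.2 p [ 0.5788 -0.2417  0.1655] 
 [[ 0.331  0.933  0.138]
 [ 0.859 -0.359  0.366]
 [ 0.391 -0.003 -0.92 ]] F [-0.9 -0.2 -0.3] op 0.175 q [-44.4  35.   81.7  21.8  74.2 -31.4]
tip [ 0.5986 -0.1892  0.0334]
```

View pics/m5.png

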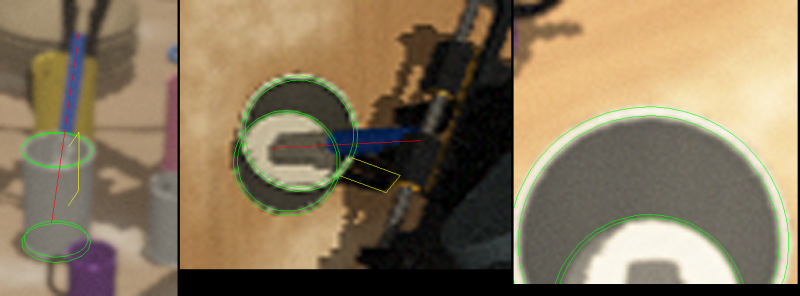

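>>> {"fn": "apply_moves", "kwargs": {
  "motion": "0 0 0.006 0 0 0 0; 0 0 0.012 0 0 0 0; 0 0 0.018 0 0 0 0; 0 0 0.022 0 0 0 0; 0 0 0.025 0 0 0 0; 0 0 0.026 0 0 0 0; 0 0 0.026 0 0 0 0; 0 0 0.026 0 0 0 0"
}}

```text
time_s: 9.35
position: [0.5831, -0.2334, 0.1431]
tcp_rot: [[0.331, 0.933, 0.14], [0.859, -0.359, 0.364], [0.39, -0.0, -0.921]]
force: [-0.3, -1.4, -0.0]
opening: 0.177
```

```bash
python3 look.py 6; python3 -c "
from h import *
for i in range(3):
  bot.capture('side'); s=st()"
```

```text
t 9.35 p [ 0.5831 -0.2334  0.1431] 
 [[ 0.331  0.933  0.14 ]
 [ 0.859 -0.359  0.364]
 [ 0.39  -0.    -0.921]] F [-0.3 -1.4 -0. ] op 0.177 q [-43.6  36.4  83.   22.3  71.2 -31.8]
tip [ 0.6031 -0.1812  0.0109]
t 9.55 p [ 0.583  -0.2333  0.143 ] 
 [[ 0.331  0.933  0.14 ]
 [ 0.859 -0.359  0.364]
 [ 0.39  -0.    -0.921]] F [-0.   0.5 -0.8] op 0.175 q [-43.6  36.4  83.   22.3  71.2 -31.8]
t 9.6 p [ 0.583  -0.2333  0.143 ] 
 [[ 0.331  0.933  0.14 ]
 [ 0.859 -0.359  0.364]
 [ 0.39  -0.    -0.921]] F [-0.8  0.5 -0.1] op 0.178 q [-43.6  36.4  83.   22.3  71.2 -31.8]
t 9.65 p [ 0.583  -0.2333  0.143 ] 
 [[ 0.331  0.933  0.14 ]
 [ 0.859 -0.359  0.364]
 [ 0.39  -0.    -0.921]] F [ 0.6 -0.2  0.4] op 0.174 q [-43.6  36.4  83.   22.3  71.2 -31.8]
```

View pics/m6.png

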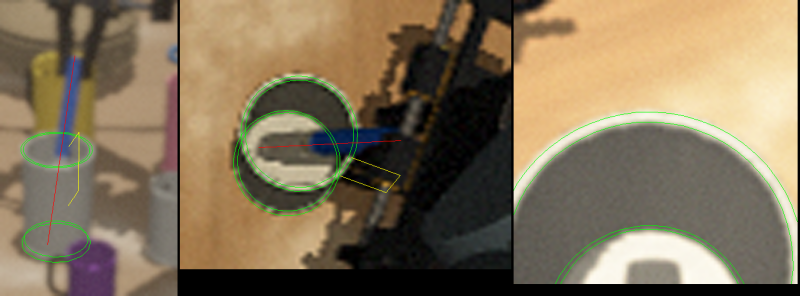

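>>> {"fn": "apply_moves", "kwargs": {
  "motion": "0 0 0.001 0 0 0 0; 0 0 0.002 0 0 0 0; 0 0 0.003 0 0 0 0; 0 0 0.004 0 0 0 0; 0 0 0.004 0 0 0 0; 0 0 0.004 0 0 0 0; 0 0 0.004 0 0 0 0; 0 0 0.004 0 0 0 0"
}}

```text
time_s: 10.65
position: [0.5835, -0.2318, 0.1393]
tcp_rot: [[0.331, 0.933, 0.14], [0.859, -0.359, 0.364], [0.39, -0.0, -0.921]]
force: [0.5, -0.2, -1.1]
opening: 0.174
```

>>> {"fn": "apply_moves", "kwargs": {
  "motion": "0 0 0.0003 0 0 0 0; 0 0 0.0006 0 0 0 0; 0 0 0.001 0 0 0 0; 0 0 0.001 0 0 0 0; 0 0 0.001 0 0 0 0; 0 0 0.001 0 0 0 0; 0 0 0.001 0 0 0 0; 0 0 0.001 0 0 0 0"
}}

```text
time_s: 11.65
position: [0.5836, -0.2314, 0.1383]
tcp_rot: [[0.331, 0.933, 0.14], [0.859, -0.359, 0.364], [0.39, -0.0, -0.921]]
force: [0.1, -0.0, -0.7]
opening: 0.177
```

```bash
python3 -c "
from h import *
F=[]
for i in range(6):
  s=bot.read_state(); F.append(s['force']); bot.capture('side')
print(np.mean(F,0)); s=st(); print(s['position']+s['tcp_rot'][:,2]*.1435)"
```

```text
[-0.31342684  0.10018205 -0.53628374]
t 11.95 p [ 0.5837 -0.2314  0.1383] 
 [[ 0.331  0.933  0.14 ]
 [ 0.859 -0.359  0.364]
 [ 0.39  -0.    -0.921]] F [ 0.1 -0.2 -0.9] op 0.173 q [-43.5  36.7  83.3  22.5  70.7 -31.9]
[ 0.60370815 -0.17916013  0.00618194]
```

>>> {"fn": "apply_moves", "kwargs": {
  "motion": "0 0 0.0005 0 0 0 0; 0 0 0.001 0 0 0 0; 0 0 0.001 0 0 0 0; 0 0 0.001 0 0 0 0; 0 0 0.001 0 0 0 0; 0 0 0.001 0 0 0 0; 0 0 0.001 0 0 0 0; 0 0 0.001 0 0 0 0"
}}

```text
time_s: 12.95
position: [0.5838, -0.231, 0.1374]
tcp_rot: [[0.331, 0.933, 0.14], [0.859, -0.359, 0.364], [0.39, -0.0, -0.921]]
force: [0.7, -0.2, -1.2]
opening: 0.176
```

```bash
cat > f.py <<'E'
from h import *
F=[]
for i in range(6):
  s=bot.read_state(); F.append(s['force']); bot.capture('side')
print(np.mean(F,0)); s=st(); print(s['position']+s['tcp_rot'][:,2]*.1435)
E
python3 f.py
```

```text
[-0.04446948 -0.03866343 -0.50777894]
t 13.25 p [ 0.5838 -0.231   0.1374] 
 [[ 0.331  0.933  0.14 ]
 [ 0.859 -0.359  0.364]
 [ 0.39  -0.    -0.921]] F [-0.2 -0.2 -0.6] op 0.183 q [-43.4  36.7  83.4  22.5  70.6 -31.9]
[ 0.60385403 -0.17877426  0.00527879]
```

>>> {"fn": "apply_moves", "kwargs": {
  "motion": "0 0 0.0005 0 0 0 0; 0 0 0.001 0 0 0 0; 0 0 0.001 0 0 0 0; 0 0 0.001 0 0 0 0; 0 0 0.001 0 0 0 0; 0 0 0.001 0 0 0 0; 0 0 0.001 0 0 0 0; 0 0 0.001 0 0 0 0"
}}

```text
time_s: 14.25
position: [0.5841, -0.2309, 0.1367]
tcp_rot: [[0.331, 0.933, 0.14], [0.859, -0.359, 0.364], [0.39, 0.0, -0.921]]
force: [-1.0, -2.0, 5.0]
opening: 0.177
```

```bash
python3 f.py
```

```text
[-0.88256796 -1.86728857  4.69260914]
t 14.55 p [ 0.5841 -0.2309  0.1367] 
 [[ 0.331  0.933  0.14 ]
 [ 0.859 -0.359  0.364]
 [ 0.39   0.    -0.921]] F [-0.9 -1.7  4.7] op 0.175 q [-43.4  36.8  83.4  22.5  70.4 -31.9]
[ 0.60419355 -0.1787222   0.00454945]
```

>>> {"fn": "apply_moves", "kwargs": {
  "motion": "0 0 -0.0004 0 0 0 0; 0 0 -0.0006 0 0 0 0; 0 0 -0.0006 0 0 0 0.02; 0 0 -0.0006 0 0 0 0.024; 0 0 -0.0006 0 0 0 0.03; 0 0 -0.0006 0 0 0 0.036; 0 0 -0.0006 0 0 0 0.04; 0 0 -0.0006 0 0 0 0.044"
}}

```text
time_s: 15.55
position: [0.5838, -0.2309, 0.137]
tcp_rot: [[0.331, 0.933, 0.14], [0.859, -0.359, 0.364], [0.39, -0.0, -0.921]]
force: [0.2, 0.1, 0.1]
opening: 0.482
```

```bash
python3 look.py 7
```

```text
t 15.55 p [ 0.5838 -0.2309  0.137 ] 
 [[ 0.331  0.933  0.14 ]
 [ 0.859 -0.359  0.364]
 [ 0.39  -0.    -0.921]] F [0.2 0.1 0.1] op 0.482 q [-43.4  36.8  83.4  22.5  70.5 -31.9]
tip [ 0.6039 -0.1786  0.0049]
```

View pics/m7.png

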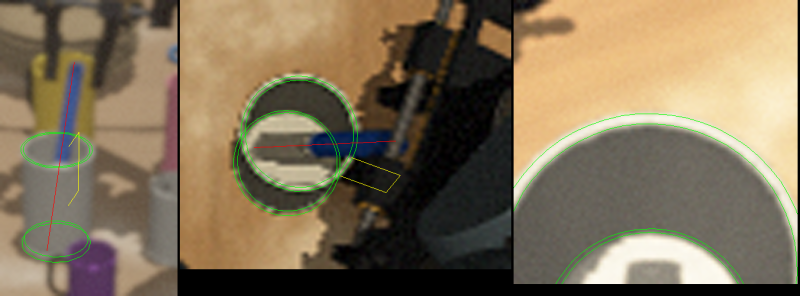

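View pics/wrist7.png

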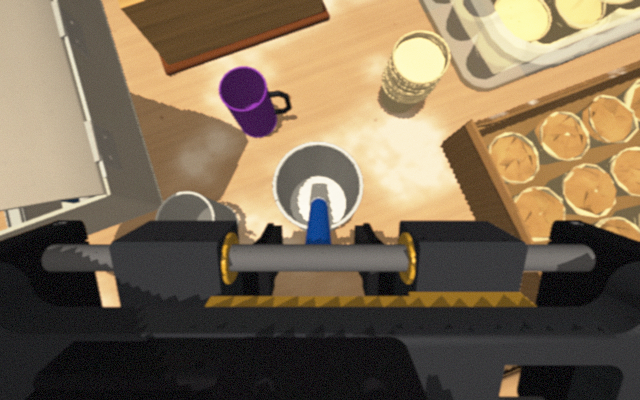

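>>> {"fn": "apply_moves", "kwargs": {
  "motion": "0 0 -0.005 0 0 0 0.044; 0 0 -0.015 0 0 0 0.044; 0 0 -0.03 0 0 0 0.044; 0 0 -0.05 0 0 0 0.044; 0 0 -0.075 0 0 0 0.044; 0 0 -0.1 0 0 0 0.044; 0 0 -0.12 0 0 0 0.044; 0 0 -0.13 0 0 0 0.044"
}}

```text
time_s: 16.7
position: [0.5659, -0.2795, 0.2589]
tcp_rot: [[0.331, 0.933, 0.142], [0.86, -0.36, 0.362], [0.389, 0.003, -0.921]]
force: [-0.2, -1.3, -0.0]
opening: 0.503
```

```bash
python3 look.py 8; python3 -c "
import cv2
im=cv2.imread('pics/wrist8.png'); cv2.imwrite('pics/w8z.png',cv2.resize(im[90:240,230:410],None,fx=4,fy=4,interpolation=cv2.INTER_CUBIC))
im=cv2.imread('pics/top8.png'); cv2.imwrite('pics/t8z.png',cv2.resize(im[150:230,320:430],None,fx=7,fy=7,interpolation=cv2.INTER_CUBIC))"
```

```text
t 16.7 p [ 0.5659 -0.2795  0.2589] 
 [[ 0.331  0.933  0.142]
 [ 0.86  -0.36   0.362]
 [ 0.389  0.003 -0.921]] F [-0.2 -1.3 -0. ] op 0.503 q [-47.6  30.3  74.5  20.5  86.1 -29.9]
tip [ 0.5863 -0.2276  0.1267]
```

View pics/w8z.png

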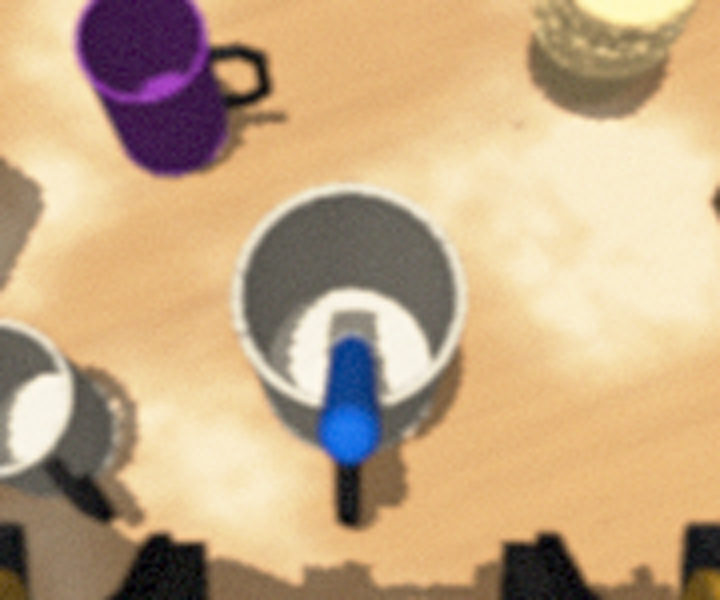

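View pics/t8z.png

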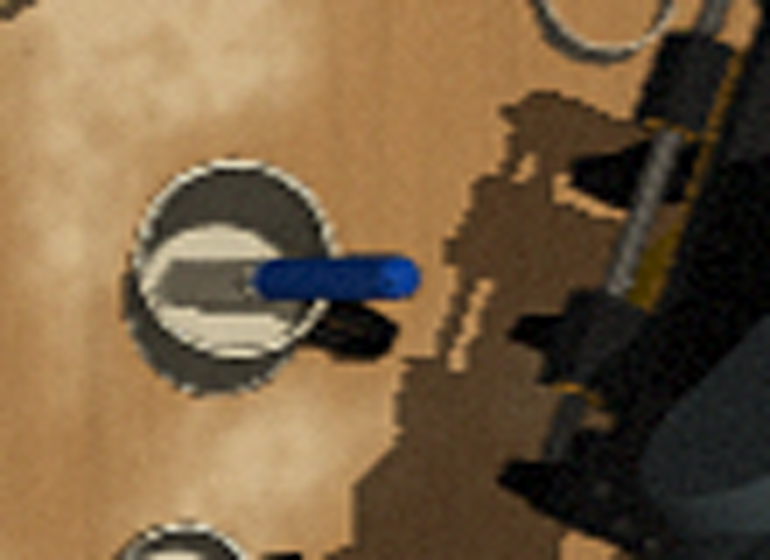

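View pics/side8.png

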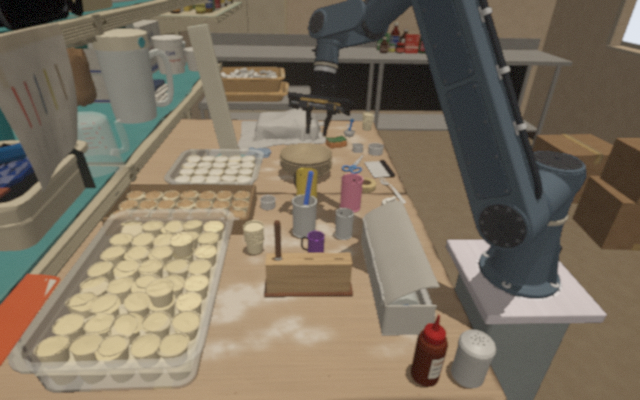

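```bash
python3 -c "
from h import *
st(); bot.hand_in()"
```

```text
t 16.85 p [ 0.5656 -0.2785  0.2572] 
 [[ 0.331  0.933  0.14 ]
 [ 0.859 -0.36   0.363]
 [ 0.39   0.    -0.921]] F [-0.2  0.3 -1. ] op 0.508 q [-47.6  30.4  74.6  20.5  86.  -29.9]
the job is handed in; nothing more can be done
```

The blue knife now stands blade down in the larger steel mug, leaning on the rim directly above the black handle. I handed the job in at 16.85 s, well within the 38 s limit.

- **What I did:** I drew the knife straight up out of its slot and tilted it 23° towards the mug's handle. I then lowered it along its own axis until the tip touched the floor at about 5 N, backed off 0.6 mm, opened the fingers and pulled clear.
- **Last checks:** The final wrist, top and side pictures show the knife leaning in line with the handle and the mug still in its measured place. The brown knife is still in the block. The gripper is well clear, and the force reading is down to noise (about 1 N).
- **What disagreed:** Before the knife went in, the cameras differed by 1 to 4 mm on where the mug stood relative to the knife. I went with the wrist view and shifted 3 mm sideways; the later wrist pictures agreed with that.

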